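# Shut the draft shield and zero the balance touch-free

### The job

The empty beaker on the enclosed (glass-chambered) balance is to be zeroed, but the chamber's top door has been left open: push that door gently until it is fully shut. Then point at the zeroing sensor, the right-hand one of the two round black eyes on that balance's terminal (right as you face the terminal): hold the fingertips about 3 cm straight above it for two full seconds without ever touching the terminal, and then take the hand well away from it (20 cm or so). Stay away from the space just above the left-hand eye, which would start the printer, and leave the beaker and the other loose things on the bench as they stand, neither lifted nor shifted.

Things in the scene. Friction and masses are not known exactly. Their poses are not given: they have to be found in the camera images.
- balance: Enclosed laboratory balance, 340 deep (x) x 210 wide (y) mm, fixed. Origin: centre of its footprint on the bench; x points from the terminal (front, to the robot) to the rear column, z up. Clear square weighing chamber: x -45 to +115, y +-97 mm, frame top 250 mm high. The other balance near by (open steel pan, no chamber) is not part of the job; either may stand on the left.
- terminal: The balance's low grey control terminal in front of the chamber (its origin and axes are the balance's): x -170 to -58, y +-105 mm, top 49 mm above the bench, sloping black display in the middle rising to 56 mm. The chamber's front pane is 100 mm behind the eyes. It must not be touched.
- tare_eye (a point): Zeroing sensor: round black eye 20 mm across in a thin steel ring, on the terminal's right-hand wing as one faces it (x -145, y -82 mm of the balance). The point is the centre of its top, 51.5 mm above the bench, z up. It reacts to fingertips held still straight above it, within about 2 cm sideways and 1.5 to 5 cm above it.
- print_eye (a point): The printer sensor: the same kind of eye on the left-hand wing (x -145, y +82 mm of the balance), centre of its top. To be kept clear: no hand within 3 cm sideways and lower than 8 cm above it.
- top_door (a joint): Opening of the chamber's sliding top door in m: 0 fully shut (against its stop), grows as the door slides back along the balance's +x, up to 0.09. It starts 0.045 to 0.075 open. It slides with about 1.5 N of friction and stays where it is left.
- door_grip (a point): Grip of the top door: upright grey bar near the clear door's front edge, 70 mm wide (y of the balance), 12 mm thick (x). The point is the centre of its top, 282.5 mm above the bench; it moves with the door (x -23 mm of the balance when shut). The glass behind it is flat, 256.5 mm above the bench, so fingers can push from behind the bar towards the terminal.
- beaker_center (a point): Empty small glass beaker standing on the round pan inside the chamber, 48 mm across, 55 mm high; the point is its centre, half-way up.
- wash_large: Large white wash bottle with bent spout, 68 mm across, 215 mm high; origin at the centre of its underside. Bystander.
- wash_small: Small white wash bottle with bent spout, 54 mm across, 180 mm high; origin at the centre of its underside. Bystander.
- reagent: Brown glass jar with black cap, 66 mm across, 130 mm high; origin at the centre of its underside. Bystander.
- flask: Glass volumetric flask with a narrow neck and white stopper, 68 mm across, 173 mm high; origin at the centre of its underside. Bystander.
- vial: Capped sample vial, 25 mm across, 54 mm high, standing just in front of the terminal; origin at the centre of its underside. Bystander.
- spatula: Steel spatula 170 mm long lying across the bench between robot and balances. Bystander.
- tweezers: Steel tweezers 130 mm long lying across the bench between robot and balances. Bystander.

How it is judged:
On the way, in this order (a step that is already met when the one before it is completed fails the run):
1. the top door is fully shut (within 4 mm) (value of joint top_door below 0.004 m), for 0.2 s.
2. the hand dwells straight above the zeroing eye for 1.5 s, door still shut (grasp point within 25 mm sideways, 25 to 90 mm above the eye, nothing of the balance touched) (horizontal distance between the grasp point and tare_eye below 0.025 m and z of the grasp point in the frame of tare_eye between 0.025 and 0.09 m and value of joint top_door below 0.004 m and contact force between each of the arm, the fingers and balance below 0.3 N), for 1.5 s.
At the end, for the whole second after the job is handed in: The top door is shut to within 4 mm; the beaker stands upright on the pan within 6 mm of where it was; the other loose things are within 20 mm of where they were, the bottles, flask and vial upright; the hand is at least 12 cm from the zeroing eye and not over the printer eye (value of joint top_door below 0.004 m and distance of beaker_center from where it was at the start of the episode below 0.006 m and angle between beaker_center's own z axis and vertical below 0.1 rad and distance between the grasp point and tare_eye above 0.12 m and not (horizontal distance between the grasp point and print_eye below 0.03 m and z of the grasp point in the frame of print_eye between -0.05 and 0.08 m) and distance of each of wash_large, wash_small, reagent, flask, vial, spatula, tweezers from where it was at the start of the episode below 0.02 m and angle between each of wash_large, wash_small, reagent, flask, vial's own z axis and vertical below 0.2 rad); the robot touches nothing.
It fails at once if the terminal is touched (contact force between any of the arm, the fingers and terminal above 0.3 N).
It fails at once if the hand comes just above the left-hand (printer) eye: grasp point within 3 cm sideways and lower than 8 cm above it (horizontal distance between the grasp point and print_eye below 0.03 m and z of the grasp point in the frame of print_eye between -0.05 and 0.08 m).
It fails at once if the balance or its door is pushed harder than 30 N (contact force between any of the arm, the fingers and balance above 30 N).
It fails at once if the beaker on the pan is lifted or shifted by more than 6 mm (distance of beaker_center from where it was at the start of the episode above 0.006 m).
It fails at once if another loose thing is lifted or shifted by more than 20 mm (distance of any of wash_large, wash_small, reagent, flask, vial, spatula, tweezers from where it was at the start of the episode above 0.02 m).
It also fails if it takes over 48 s, if anything falls off the work surface, if the arm or the gripper's body presses on something with over 40 N, if the wrist force passes 120 N, or if a joint passes its speed limit or range.

### The arm

A 6-joint arm with a two-finger parallel gripper is mounted at the origin on the work surface. World frame = base frame: x ahead of the robot, y to its left, z up, the work surface at z = 0. Lengths are in m, angles in rad, forces in N, time in s.
With the tool pointing down it reaches from about 0.25 to 0.775 m from the base axis. Payload 8.9 kg.
Tool frame: the origin (TCP) lies at the very end of the fingers, on their centre line; the grasp point (between the pads) lies 19 mm behind it; z points along the fingers, y is the direction in which the jaws open and shut (so a half turn about z gives the same grasp; the last joint's range is limited). The gripper opens to 85 mm and grips with 20 to 120 N. Pads are 22 mm wide; open, the fingers measure 114 mm over their backs; the gripper's body (76 mm by 85 mm) begins 54 mm behind the grasp point. The pads swing forward as they close: fully open they stand 13 mm farther back than shut.
Start: joints at [-1.471, 0.291, -0.153, 1.127, 0, 1.431], TCP at [0.124, -0.51, 0.231] pointing down, gripper open.
Joint ranges: [-2.52, 2.52], [-0.91, 1.74], [-1.3, 1.37], [-1.96, 2.02], [-1.52, 1.47], [-3.14, 3.14]. Speed limits (rad/s): [2.22, 2.22, 2.79, 3.14, 3.14, 3.14].

### API

Orientations are given as a rotation vector (axis times angle).
In Python, from plant import bot gives the robot as it stands. The module is installed in compiled form; this text tells all that it offers.
- The arm moves only by the tool drive_tool, never from a script. Its argument "rows" is a list of rows, each an object of numbers: "grip": the opening, from 0 (shut) to 1 (fully open); "tx", "ty", "tz": the shift along the tool's x, y, z in mm; "spin": the turn about the tool's z in degrees. A call has exactly 8 rows; each row is the pose to reach, as a shift and turn from the pose measured when the call began, along the tool's axes at that moment; what a row does not reach only later rows make up. A row lasts 1/10 s, in which the tool goes at most 50 mm and 8.59 degrees, less where a joint would pass 70% of its speed; a pose out of reach is approached as far as the arm can. A call with a gripper value outside its range is refused whole. The fingers move at their own pace and stop on an object; "newtons" is the grip in N (left out, the last holds). Time passes only in rows, so rows that repeat a pose let the fingers close, or fill a call up. It gives the time, the measured TCP pose, the force and the opening at its end, in the units of the state.
- bot.read_state(): the state, without advancing time (a new reading comes with each control period).
- bot.snapshot(name): name is "side" or "top"; returns (picture, depth): 480x640x3 uint8, red, green, blue; 480x640 float32, m along the optical axis (not along the pixel's ray), 0 where there is no reading.
- bot.get_calibration(name): a dict with "camera_matrix" (3x3 intrinsics, pixels), "camera_from_world" (4x4, takes a point from world to camera coordinates). Camera axes: x right, y down, z forward; pixel columns grow to the right and rows downward; lengths in m; the calibration is good to about 2 mm. A picture is of the moment at which its call begins. get_calibration takes no time and is no camera call.
- bot.close_job(): hands the job in, once; it reports no verdict.
The state is a dict: "time_s": time; "q": joint angles; "qd": joint speeds; "joint_torque": joint torques, N m; "tool_pos": TCP position; "ee_rot": TCP orientation; "ft_force": force on the tool from outside, world axes, zero at the start; "torque": the same for the moment, N m; "opening": opening from 0.0 (shut) to 1.0 (fully open).
Only numpy, scipy, OpenCV 4.12 (cv2) and the standard library are available. Lean on these libraries where they do the work, as an engineer would, in place of code of your own. Each camera call takes 0.05 s, during which the arm holds its last target.

## Working session

There is one attempt and no reset: what is moved stays moved. The work goes in short steps, Python scripts to look and compute and a tool call to move; the robot and the scene stay as the last step left them, time stands still between calls to the robot, and variables do not carry over. Pictures are saved under pics/ and viewed, and the job is handed in when it is done.

Besides the shell and the picture viewer there is one more tool, called as name(argument=value, ...) on one line, values as JSON. drive_tool: Moves the arm, as the interface text tells. Its arguments: {"type":"object","properties":{"rows":{"type":"array","items":{"type":"object","properties":{"grip":{"type":"number"},"tx":{"type":"number"},"ty":{"type":"number"},"tz":{"type":"number"},"spin":{"type":"number"}}}},"newtons":{"type":"number"}},"required":["rows"]}

```bash
mkdir -p pics
python3 - <<'E'
from plant import bot
import cv2,numpy as np
s=bot.read_state();print(s)
for n in("top","side"):
    p,d=bot.snapshot(n);c=bot.get_calibration(n)
    cv2.imwrite(f"pics/{n}0.png",p[...,::-1]);np.savez(f"{n}0.npz",p=p,d=d,K=c["camera_matrix"],T=c["camera_from_world"])
    print(n,c["camera_matrix"],c["camera_from_world"])
E
```

```text
{'time_s': 0.0, 'q': array([-1.47129637e+00,  2.91282536e-01, -1.54101813e-01,  1.12668580e+00,
       -5.09903188e-06,  1.43151412e+00]), 'qd': array([-1.18152551e-04, -2.31769808e-04,  3.34383632e-05, -1.42497416e-03,
       -4.64620417e-05, -2.09522505e-03]), 'joint_torque': array([ 6.13848133e-04, -5.37142503e+01,  3.31373405e+01,  1.54364062e-02,
       -3.24019056e-04, -4.46467876e-07]), 'tool_pos': array([ 0.12414182, -0.5096796 ,  0.23074027]), 'ee_rot': array([-3.11796414e+00, -3.74036002e-01, -3.17768888e-05]), 'ft_force': array([-0.14984396, -1.21658323,  0.13252227]), 'torque': array([ 0.02743159,  0.01357007, -0.00893964]), 'opening': 1.0005971278331465}
top [[440.82140164   0.         318.73453049]
 [  0.         440.82140164 232.37980754]
 [  0.           0.           1.        ]] [[ 0.02070069 -0.999478    0.02480327 -0.01418766]
 [-0.98071939 -0.02512156 -0.19379986  0.49625018]
 [ 0.19432179 -0.02031325 -0.98072749  1.14511142]
 [ 0.          0.          0.          1.        ]]
side [[501.35314521   0.         316.93369292]
 [  0.         501.35314521 241.70788417]
 [  0.           0.           1.        ]] [[ 0.99975595 -0.02174089  0.00391992 -0.46776845]
 [-0.00915939 -0.56940437 -0.82200655  0.15846194]
 [ 0.02010317  0.82177004 -0.56946455  1.21726838]
 [ 0.          0.          0.          1.        ]]
```

View pics/top0.png

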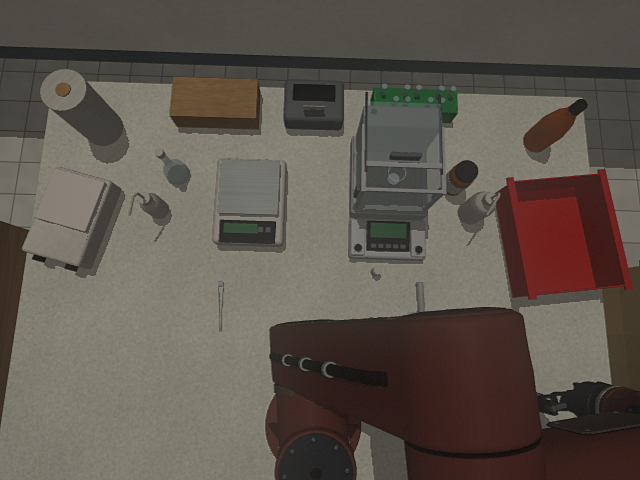

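View pics/side0.png

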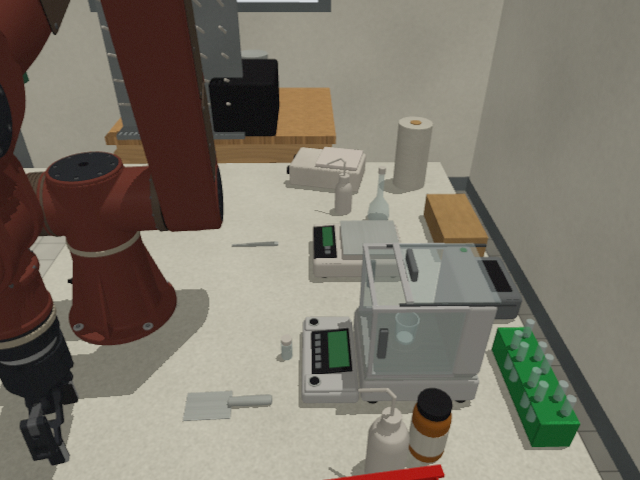

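The top view shows the chambered balance on the right: eyes near (358,247) and (418,249), grip bar near (405,156). Next I'll enlarge these areas.

Run:
```python
import cv2
a=cv2.imread("pics/top0.png");b=cv2.imread("pics/side0.png")
cv2.imwrite("pics/ct.png",cv2.resize(a[85:285,335:505],None,fx=3,fy=3,interpolation=cv2.INTER_CUBIC)[:600])
cv2.imwrite("pics/cs.png",cv2.resize(b[230:430,280:520],None,fx=3,fy=3,interpolation=cv2.INTER_CUBIC))
```

```text
(no output)
```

View pics/ct.png

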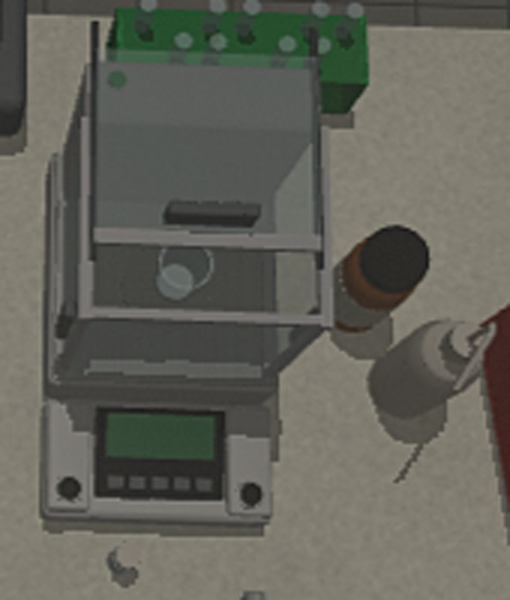

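View pics/cs.png

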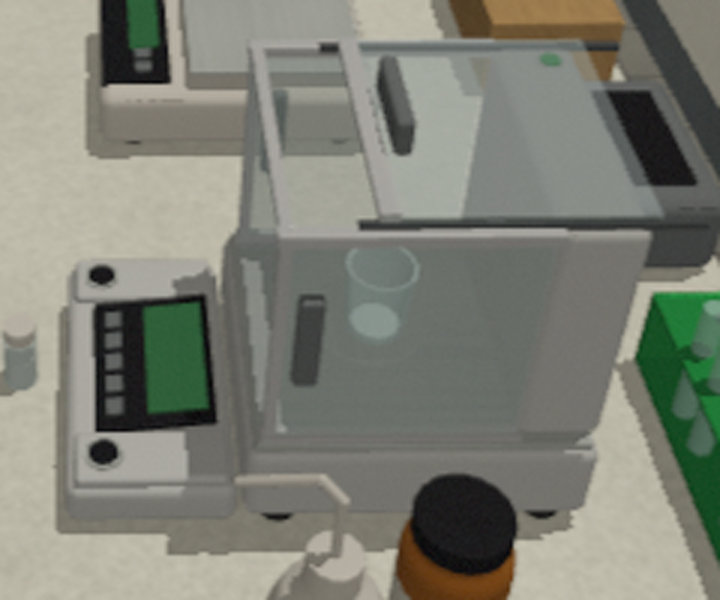

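```bash
cat > h.py <<'E'
import numpy as np
def load(n):
    z=np.load(n+".npz");return z["p"],z["d"],z["K"],z["T"]
def ray(K,T,u,v,z):
    R=T[:3,:3];c=-R.T@T[:3,3];d=R.T@np.linalg.inv(K)@[u,v,1];return c+d*(z-c[2])/d[2]
def dep(K,T,u,v,d):
    p=np.linalg.inv(K)@[u,v,1]*d;return T[:3,:3].T@(p-T[:3,3])
def proj(K,T,P):
    q=T[:3,:3]@P+T[:3,3];q=K@q;return q[:2]/q[2]
E
python3 - <<'E'
from h import *
np.set_printoptions(precision=4,suppress=True)
p,d,K,T=load("top0");p2,d2,K2,T2=load("side0")
print("print",ray(K,T,358,247.7,.0515),ray(K2,T2,313.7,321.7,.0515))
print("tare",ray(K,T,418.7,249.3,.0515),ray(K2,T2,314.3,381,.0515))
for v in range(150,163):
  print(v,[dep(K,T,u,v,d[v,u]).round(3).tolist() for u in (392,405,418)])
E
```

```text
print [ 0.4566 -0.1091  0.0515] [ 0.4581 -0.1129  0.0515]
tare [ 0.4563 -0.2732  0.0515] [ 0.4566 -0.2766  0.0515]
150 [[0.656, -0.165, 0.254], [0.655, -0.195, 0.258], [0.656, -0.225, 0.257]]
151 [[0.652, -0.164, 0.258], [0.652, -0.195, 0.258], [0.654, -0.225, 0.256]]
152 [[0.64, -0.16, 0.282], [0.641, -0.189, 0.282], [0.653, -0.226, 0.254]]
153 [[0.637, -0.159, 0.284], [0.637, -0.189, 0.283], [0.637, -0.218, 0.286]]
154 [[0.634, -0.159, 0.284], [0.635, -0.189, 0.283], [0.637, -0.219, 0.281]]
155 [[0.632, -0.159, 0.283], [0.632, -0.188, 0.285], [0.634, -0.218, 0.283]]
156 [[0.631, -0.16, 0.281], [0.631, -0.189, 0.281], [0.632, -0.218, 0.283]]
157 [[0.63, -0.161, 0.275], [0.63, -0.19, 0.279], [0.631, -0.219, 0.278]]
158 [[0.63, -0.162, 0.27], [0.63, -0.191, 0.271], [0.629, -0.22, 0.276]]
159 [[0.629, -0.163, 0.265], [0.63, -0.192, 0.266], [0.63, -0.222, 0.267]]
160 [[0.631, -0.165, 0.255], [0.632, -0.195, 0.255], [0.631, -0.224, 0.26]]
161 [[0.629, -0.165, 0.254], [0.629, -0.194, 0.256], [0.63, -0.225, 0.256]]
162 [[0.626, -0.165, 0.255], [0.624, -0.193, 0.263], [0.628, -0.225, 0.255]]
```

Both cameras agree to within 4 mm: eyes 0.164 m apart (as specified), tare eye ≈ (0.4565, -0.275), yaw ≈ 0. The grip top is at (0.636, -0.190, 0.283), so the door is about 57 mm open. I'll rise with the jaws shut and head for the space behind the bar.

drive_tool(rows=[{"grip": 0, "tx": 0, "ty": 0, "tz": -45, "spin": 0}, {"grip": 0, "tx": 0, "ty": 0, "tz": -90, "spin": 2}, {"grip": 0, "tx": 20, "ty": -6, "tz": -130, "spin": 4}, {"grip": 0, "tx": 65, "ty": -20, "tz": -130, "spin": 6}, {"grip": 0, "tx": 110, "ty": -33, "tz": -130, "spin": 8}, {"grip": 0, "tx": 155, "ty": -47, "tz": -130, "spin": 10}, {"grip": 0, "tx": 200, "ty": -61, "tz": -130, "spin": 12}, {"grip": 0, "tx": 245, "ty": -75, "tz": -130, "spin": 14}], newtons=20)

```text
time_s: 0.9
tool_pos: [0.3458, -0.3777, 0.3608]
ee_rot: [-3.14, 0.011, 0.0]
ft_force: [1.0, -1.0, -0.6]
opening: 0.005
```

drive_tool(rows=[{"grip": 0, "tx": 38, "ty": -23, "tz": 0, "spin": 0}, {"grip": 0, "tx": 78, "ty": -47, "tz": 0, "spin": 0}, {"grip": 0, "tx": 118, "ty": -71, "tz": 0, "spin": 0}, {"grip": 0, "tx": 158, "ty": -95, "tz": 0, "spin": 0}, {"grip": 0, "tx": 198, "ty": -119, "tz": 0, "spin": 0}, {"grip": 0, "tx": 240, "ty": -143, "tz": 0, "spin": 0}, {"grip": 0, "tx": 280, "ty": -166, "tz": 0, "spin": 0}, {"grip": 0, "tx": 318, "ty": -189, "tz": 0, "spin": 0}])

```text
time_s: 1.7
tool_pos: [0.6666, -0.1896, 0.3605]
ee_rot: [-3.14, 0.011, 0.001]
ft_force: [0.2, -0.9, 0.8]
opening: -0.005
```

Run:
```python
from plant import bot
import cv2,numpy as np
p,d=bot.snapshot("side");c=bot.get_calibration("side");np.savez("side1.npz",p=p,d=d,K=c["camera_matrix"],T=c["camera_from_world"])
cv2.imwrite("pics/side1.png",p[...,::-1])
s=bot.read_state();print(s["tool_pos"],s["ee_rot"],s["ft_force"],s["time_s"])
```

```text
[ 0.6711346  -0.18556108  0.35749052] [-3.13706347e+00  5.47337633e-03  1.91979119e-03] [-1.55837961  3.13196375 -3.13638587] 1.75
```

View pics/side1.png

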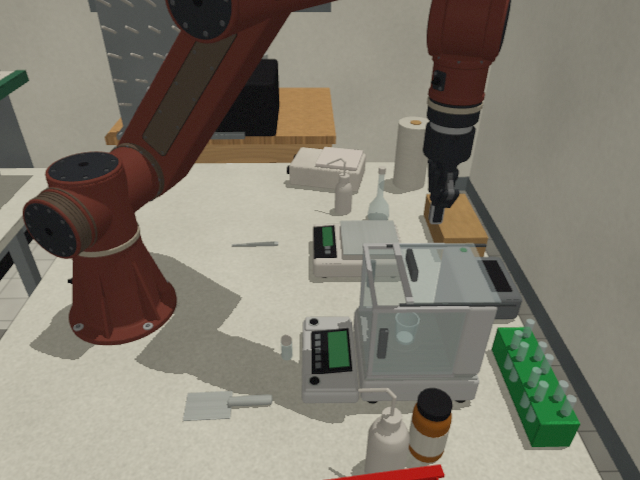

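The fingers hang above and behind the bar, with the tip near pixel (437,218) and the bar at (412,265). I'll descend to z ≈ 0.27, easing off at the end.

drive_tool(rows=[{"grip": 0, "tx": 0, "ty": 0, "tz": 15, "spin": 0}, {"grip": 0, "tx": 0, "ty": 0, "tz": 35, "spin": 0}, {"grip": 0, "tx": 0, "ty": 0, "tz": 55, "spin": 0}, {"grip": 0, "tx": 0, "ty": 0, "tz": 70, "spin": 0}, {"grip": 0, "tx": 0, "ty": 0, "tz": 78, "spin": 0}, {"grip": 0, "tx": 0, "ty": 0, "tz": 82, "spin": 0}, {"grip": 0, "tx": 0, "ty": 0, "tz": 84, "spin": 0}, {"grip": 0, "tx": 0, "ty": 0, "tz": 84, "spin": 0}])

```text
time_s: 2.55
tool_pos: [0.6712, -0.1853, 0.2739]
ee_rot: [-3.137, 0.006, 0.001]
ft_force: [0.3, 0.2, -1.1]
opening: 0.003
```

```bash
cat > shot.py <<'E'
from plant import bot
import cv2,numpy as np,sys
n,t=sys.argv[1:3]
p,d=bot.snapshot(n);c=bot.get_calibration(n);np.savez(f"{n}{t}.npz",p=p,d=d,K=c["camera_matrix"],T=c["camera_from_world"])
im=p[...,::-1]
if len(sys.argv)>3:
    x0,y0,x1,y1=map(int,sys.argv[3:7]); im=cv2.resize(im[y0:y1,x0:x1],None,fx=3,fy=3,interpolation=cv2.INTER_CUBIC)
cv2.imwrite(f"pics/{n}{t}.png",im)
s=bot.read_state();print(s["tool_pos"],s["ee_rot"],s["ft_force"],s["time_s"])
E
python3 shot.py side 2 290 200 520 400
```

```text
[ 0.67127103 -0.18530011  0.27412502] [-3.13736357e+00  5.55174678e-03  6.03810236e-04] [-0.11550593  0.12202813  0.31060586] 2.6
```

View pics/side2.png

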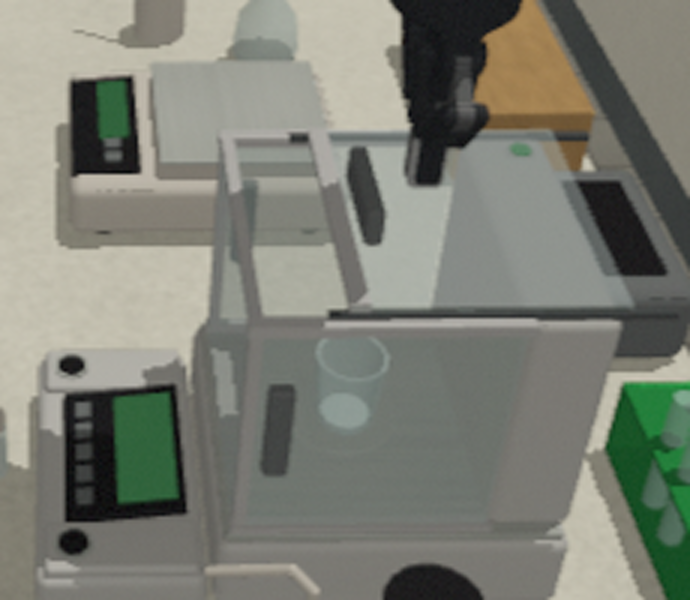

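Fingers are behind the bar with a visible gap and above the glass. I'll lower a little and start pushing slowly.

drive_tool(rows=[{"grip": 0, "tx": 0, "ty": 2, "tz": 4, "spin": 0}, {"grip": 0, "tx": -5, "ty": 3, "tz": 6, "spin": 0}, {"grip": 0, "tx": -10, "ty": 4, "tz": 6, "spin": 0}, {"grip": 0, "tx": -15, "ty": 5, "tz": 6, "spin": 0}, {"grip": 0, "tx": -20, "ty": 5, "tz": 6, "spin": 0}, {"grip": 0, "tx": -26, "ty": 5, "tz": 6, "spin": 0}, {"grip": 0, "tx": -32, "ty": 5, "tz": 6, "spin": 0}, {"grip": 0, "tx": -38, "ty": 5, "tz": 6, "spin": 0}])

```text
time_s: 3.4
tool_pos: [0.6329, -0.1903, 0.2683]
ee_rot: [-3.138, 0.006, -0.0]
ft_force: [1.1, -1.1, 0.2]
opening: 0.003
```

```bash
python3 shot.py side 3 290 200 520 400
```

```text
[ 0.63206803 -0.19019652  0.26847866] [-3.13754631e+00  5.85279839e-03  8.75400449e-04] [ 1.2519881  -1.33936196  0.46958284] 3.45
```

View pics/side3.png

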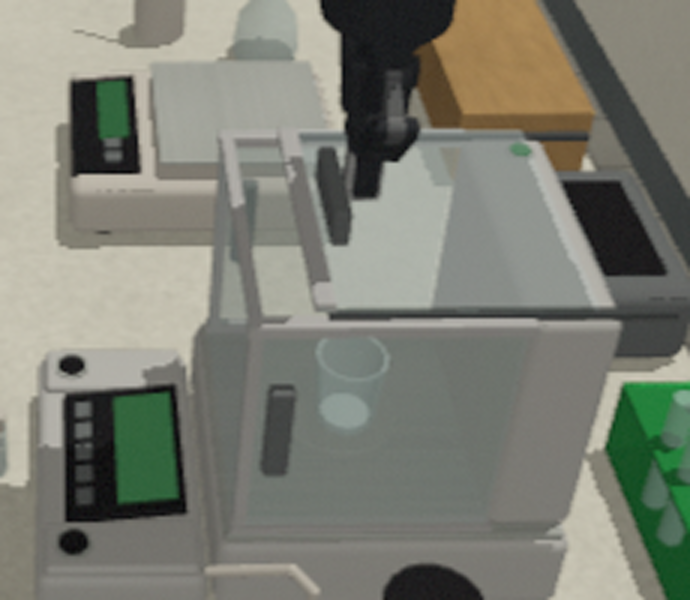

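The door is sliding (bar moved about 22 mm) with around 1 N of force. Pushing on.

drive_tool(rows=[{"grip": 0, "tx": -5, "ty": 0, "tz": 0, "spin": 0}, {"grip": 0, "tx": -10, "ty": 0, "tz": 0, "spin": 0}, {"grip": 0, "tx": -15, "ty": 0, "tz": 0, "spin": 0}, {"grip": 0, "tx": -19, "ty": 0, "tz": 0, "spin": 0}, {"grip": 0, "tx": -22, "ty": 0, "tz": 0, "spin": 0}, {"grip": 0, "tx": -25, "ty": 0, "tz": 0, "spin": 0}, {"grip": 0, "tx": -27, "ty": 0, "tz": 0, "spin": 0}, {"grip": 0, "tx": -29, "ty": 0, "tz": 0, "spin": 0}])

```text
time_s: 4.25
tool_pos: [0.6029, -0.19, 0.2685]
ee_rot: [-3.137, 0.006, 0.001]
ft_force: [0.8, 1.6, -0.4]
opening: -0.003
```

drive_tool(rows=[{"grip": 0, "tx": -1, "ty": 0, "tz": 0, "spin": 0}, {"grip": 0, "tx": -2, "ty": 0, "tz": 0, "spin": 0}, {"grip": 0, "tx": -3, "ty": 0, "tz": 0, "spin": 0}, {"grip": 0, "tx": -4, "ty": 0, "tz": 0, "spin": 0}, {"grip": 0, "tx": -5, "ty": 0, "tz": 0, "spin": 0}, {"grip": 0, "tx": -6, "ty": 0, "tz": 0, "spin": 0}, {"grip": 0, "tx": -6, "ty": 0, "tz": 0, "spin": 0}, {"grip": 0, "tx": -6, "ty": 0, "tz": 0, "spin": 0}])

```text
time_s: 5.05
tool_pos: [0.5968, -0.19, 0.2685]
ee_rot: [-3.138, 0.006, 0.001]
ft_force: [1.2, -0.5, -0.8]
opening: 0.0
```

```bash
python3 shot.py side 4 290 200 520 400
```

```text
[ 0.59677045 -0.19008421  0.26854585] [-3.13761366e+00  5.85909925e-03  1.33298708e-03] [-0.25040177  0.2726329  -0.47781108] 5.1
```

View pics/side4.png

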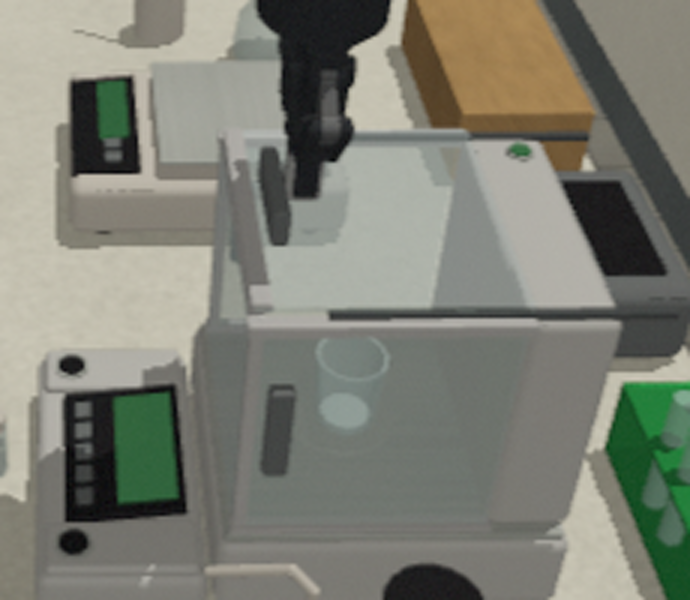

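The door edge is almost at the front frame, but there's no stop force yet. I'll creep on in half-millimetre steps.

drive_tool(rows=[{"grip": 0, "tx": -0.5, "ty": 0, "tz": 0, "spin": 0}, {"grip": 0, "tx": -1, "ty": 0, "tz": 0, "spin": 0}, {"grip": 0, "tx": -1.5, "ty": 0, "tz": 0, "spin": 0}, {"grip": 0, "tx": -2, "ty": 0, "tz": 0, "spin": 0}, {"grip": 0, "tx": -2.5, "ty": 0, "tz": 0, "spin": 0}, {"grip": 0, "tx": -3, "ty": 0, "tz": 0, "spin": 0}, {"grip": 0, "tx": -3, "ty": 0, "tz": 0, "spin": 0}, {"grip": 0, "tx": -3, "ty": 0, "tz": 0, "spin": 0}])

```text
time_s: 5.9
tool_pos: [0.5957, -0.1901, 0.2686]
ee_rot: [-3.138, 0.005, -0.005]
ft_force: [10.3, -0.2, -4.8]
opening: -0.005
```

It stopped at x = 0.5957 against 10 N, and the expected stop was 0.596, so the door is shut. Backing off and rising.

drive_tool(rows=[{"grip": 0, "tx": 1, "ty": 0, "tz": 0, "spin": 0}, {"grip": 0, "tx": 4, "ty": 0, "tz": 0, "spin": 0}, {"grip": 0, "tx": 10, "ty": 0, "tz": 0, "spin": 0}, {"grip": 0, "tx": 12, "ty": 0, "tz": -10, "spin": 0}, {"grip": 0, "tx": 12, "ty": 0, "tz": -30, "spin": 0}, {"grip": 0, "tx": 12, "ty": 0, "tz": -60, "spin": 0}, {"grip": 0, "tx": 12, "ty": 0, "tz": -90, "spin": 0}, {"grip": 0, "tx": 12, "ty": 0, "tz": -100, "spin": 0}])

```text
time_s: 6.7
tool_pos: [0.608, -0.1908, 0.3726]
ee_rot: [-3.14, 0.005, -0.011]
ft_force: [-0.5, -0.6, -0.2]
opening: -0.003
```

```bash
python3 shot.py side 5 290 200 520 400
```

```text
[ 0.60814026 -0.19092871  0.37288696] [-3.13977883  0.00519167 -0.01157399] [-1.02097648  1.01290767  1.03465303] 6.75
```

View pics/side5.png

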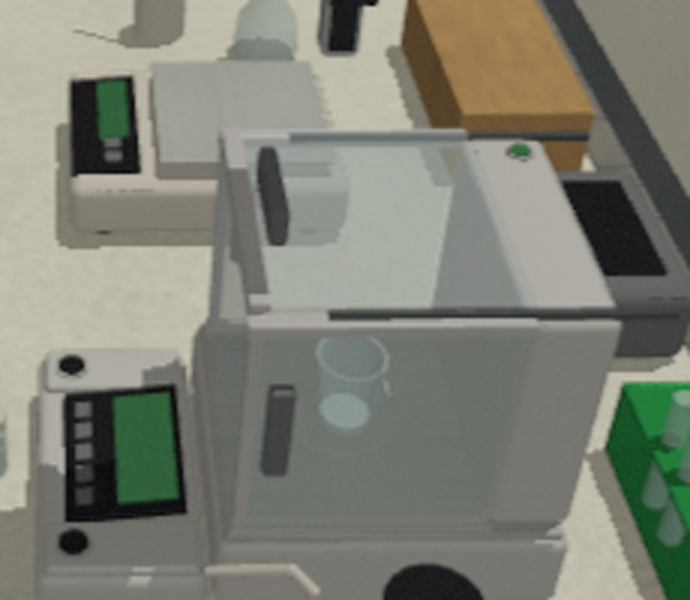

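The door's edge is flush with the front frame, with the bar near crop (272,195). I'll check the bar's x numerically against the shut value.

```bash
python3 - <<'E'
from h import *
import cv2
for n in("side0","side5"):
    p,d,K,T=load(n)
    H,W=d.shape;v,u=np.mgrid[:H,:W]
    X=np.stack([(u-K[0,2])/K[0,0]*d,(v-K[1,2])/K[1,1]*d,d],-1)-T[:3,3]
    X=X@T[:3,:3]
    m=(d>0)&(X[...,2]>.264)&(X[...,2]<.29)&(abs(X[...,0]-.6)<.06)&(abs(X[...,1]+.19)<.05)
    P=X[m];print(n,len(P),np.percentile(P[:,0],[2,10,50,90,98]).round(4),P[:,1].min(),P[:,1].max(),P[:,2].max())
E
python3 shot.py top 5 335 85 505 285
```

```text
side0 250 [0.6283 0.6287 0.6321 0.6382 0.6397] -0.23000687697764352 -0.16067417592785901 0.2845335227110158
side5 235 [0.5716 0.5721 0.5762 0.5821 0.5831] -0.2293348903529565 -0.1569557149488301 0.28405664767173033
[ 0.60807659 -0.19087827  0.37100835] [-3.13920421  0.0051655  -0.00949305] [ 0.79572336  0.66221645 -0.49798425] 6.8
```

View pics/top5.png

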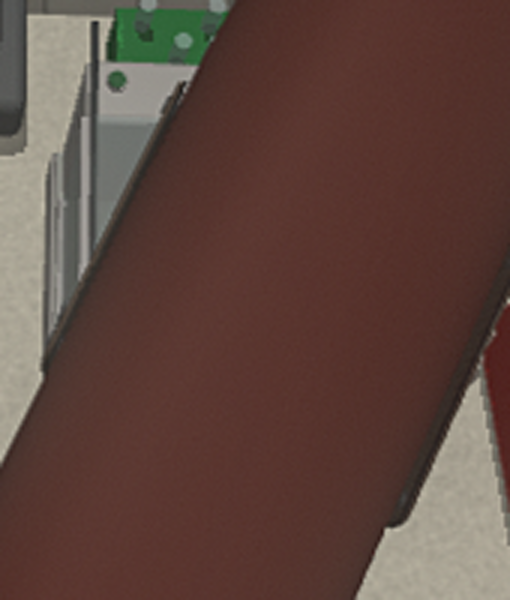

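The bar centre is about 0.577 against 0.579 expected, so the door is shut. Before descending I'll check how far the wash bottle's spout is from the hand's column.

Run:
```python
from h import *
for n in("side5","top0"):
    p,d,K,T=load(n)
    H,W=d.shape;v,u=np.mgrid[:H,:W]
    X=np.stack([(u-K[0,2])/K[0,0]*d,(v-K[1,2])/K[1,1]*d,d],-1)-T[:3,3]
    X=X@T[:3,:3]
    for lo,hi in((.06,.12),(.12,.17),(.17,.24)):
        m=(d>0)&(X[...,2]>lo)&(X[...,2]<hi)&(X[...,0]>.36)&(X[...,0]<.54)&(X[...,1]<-.15)&(X[...,1]>-.42)
        P=X[m];print(n,lo,len(P),len(P) and (P.min(0).round(3),P.max(0).round(3)))
```

```text
side5 0.06 0 0
side5 0.12 0 0
side5 0.17 50 (array([ 0.522, -0.42 ,  0.188]), array([ 0.54 , -0.407,  0.201]))
top0 0.06 4 (array([ 0.521, -0.211,  0.06 ]), array([ 0.53 , -0.167,  0.063]))
top0 0.12 0 0
top0 0.17 26 (array([ 0.522, -0.415,  0.189]), array([ 0.54 , -0.405,  0.203]))
```

The spout's nearest point (0.52, -0.41) is over 8 cm clear. Moving over the eye, staying high.

drive_tool(rows=[{"grip": 0, "tx": -25, "ty": 14, "tz": 0, "spin": 0}, {"grip": 0, "tx": -55, "ty": 30, "tz": 0, "spin": 0}, {"grip": 0, "tx": -85, "ty": 47, "tz": 0, "spin": 0}, {"grip": 0, "tx": -115, "ty": 64, "tz": 0, "spin": 0}, {"grip": 0, "tx": -138, "ty": 77, "tz": 0, "spin": 0}, {"grip": 0, "tx": -148, "ty": 82, "tz": 10, "spin": 0}, {"grip": 0, "tx": -151, "ty": 84, "tz": 30, "spin": 0}, {"grip": 0, "tx": -151, "ty": 84, "tz": 55, "spin": 0}])

```text
time_s: 7.6
tool_pos: [0.4566, -0.2747, 0.3145]
ee_rot: [-3.14, 0.007, -0.01]
ft_force: [0.5, -0.6, -0.3]
opening: 0.003
```

drive_tool(rows=[{"grip": 0, "tx": 0, "ty": 0, "tz": 30, "spin": 0}, {"grip": 0, "tx": 0, "ty": 0, "tz": 65, "spin": 0}, {"grip": 0, "tx": 0, "ty": 0, "tz": 100, "spin": 0}, {"grip": 0, "tx": 0, "ty": 0, "tz": 135, "spin": 0}, {"grip": 0, "tx": 0, "ty": 0, "tz": 165, "spin": 0}, {"grip": 0, "tx": 0, "ty": 0, "tz": 190, "spin": 0}, {"grip": 0, "tx": 0, "ty": 0, "tz": 205, "spin": 0}, {"grip": 0, "tx": 0, "ty": 0, "tz": 210, "spin": 0}])

```text
time_s: 8.4
tool_pos: [0.4565, -0.2733, 0.1023]
ee_rot: [-3.137, 0.007, -0.006]
ft_force: [-0.5, 0.1, -0.4]
opening: 0.0
```

```bash
python3 shot.py side 6 250 230 480 430
```

```text
[ 0.45679606 -0.27351628  0.10263882] [-3.13790138  0.00705237 -0.00630731] [-0.23171517  1.44603204 -1.14064404] 8.45
```

View pics/side6.png

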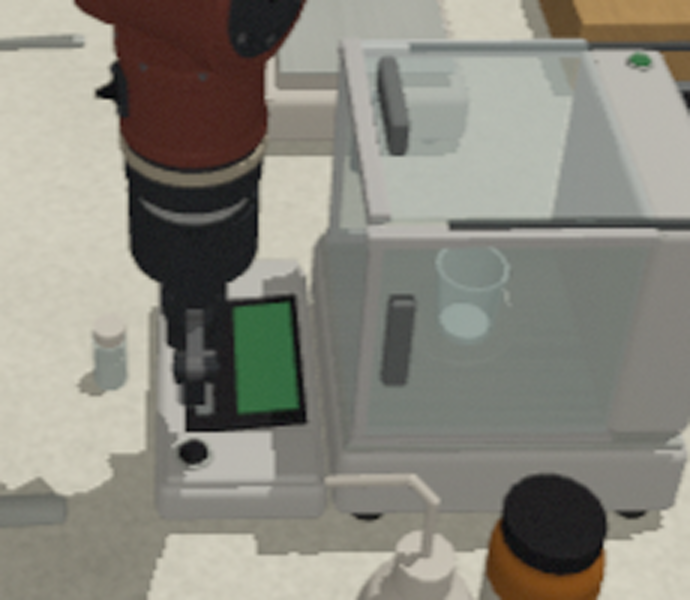

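The fingertips (200,405) are directly above the right-hand eye (193,453) and clear of everything. Down the last 19 mm, then dwell.

drive_tool(rows=[{"grip": 0, "tx": 0, "ty": 1, "tz": 5, "spin": 0}, {"grip": 0, "tx": 0, "ty": 1, "tz": 10, "spin": 0}, {"grip": 0, "tx": 0, "ty": 1, "tz": 15, "spin": 0}, {"grip": 0, "tx": 0, "ty": 1, "tz": 18, "spin": 0}, {"grip": 0, "tx": 0, "ty": 1, "tz": 19, "spin": 0}, {"grip": 0, "tx": 0, "ty": 1, "tz": 19, "spin": 0}, {"grip": 0, "tx": 0, "ty": 1, "tz": 19, "spin": 0}, {"grip": 0, "tx": 0, "ty": 1, "tz": 19, "spin": 0}])

```text
time_s: 9.25
tool_pos: [0.457, -0.2745, 0.0838]
ee_rot: [-3.138, 0.007, -0.007]
ft_force: [0.2, 0.4, -0.6]
opening: -0.001
```

drive_tool(rows=[{"grip": 0, "tx": 0, "ty": 0, "tz": 0, "spin": 0}, {"grip": 0, "tx": 0, "ty": 0, "tz": 0, "spin": 0}, {"grip": 0, "tx": 0, "ty": 0, "tz": 0, "spin": 0}, {"grip": 0, "tx": 0, "ty": 0, "tz": 0, "spin": 0}, {"grip": 0, "tx": 0, "ty": 0, "tz": 0, "spin": 0}, {"grip": 0, "tx": 0, "ty": 0, "tz": 0, "spin": 0}, {"grip": 0, "tx": 0, "ty": 0, "tz": 0, "spin": 0}, {"grip": 0, "tx": 0, "ty": 0, "tz": 0, "spin": 0}])

```text
time_s: 10.05
tool_pos: [0.457, -0.2745, 0.0839]
ee_rot: [-3.138, 0.007, -0.007]
ft_force: [-0.2, -0.7, 0.4]
opening: -0.0
```

drive_tool(rows=[{"grip": 0, "tx": 0, "ty": 0, "tz": 0, "spin": 0}, {"grip": 0, "tx": 0, "ty": 0, "tz": 0, "spin": 0}, {"grip": 0, "tx": 0, "ty": 0, "tz": 0, "spin": 0}, {"grip": 0, "tx": 0, "ty": 0, "tz": 0, "spin": 0}, {"grip": 0, "tx": 0, "ty": 0, "tz": 0, "spin": 0}, {"grip": 0, "tx": 0, "ty": 0, "tz": 0, "spin": 0}, {"grip": 0, "tx": 0, "ty": 0, "tz": 0, "spin": 0}, {"grip": 0, "tx": 0, "ty": 0, "tz": 0, "spin": 0}])

```text
time_s: 10.85
tool_pos: [0.457, -0.2745, 0.0838]
ee_rot: [-3.138, 0.007, -0.007]
ft_force: [0.3, 0.7, -0.1]
opening: 0.003
```

drive_tool(rows=[{"grip": 0, "tx": 0, "ty": 0, "tz": 0, "spin": 0}, {"grip": 0, "tx": 0, "ty": 0, "tz": 0, "spin": 0}, {"grip": 0, "tx": 0, "ty": 0, "tz": 0, "spin": 0}, {"grip": 0, "tx": 0, "ty": 0, "tz": 0, "spin": 0}, {"grip": 0, "tx": 0, "ty": 0, "tz": 0, "spin": 0}, {"grip": 0, "tx": 0, "ty": 0, "tz": 0, "spin": 0}, {"grip": 0, "tx": 0, "ty": 0, "tz": 0, "spin": 0}, {"grip": 0, "tx": 0, "ty": 0, "tz": 0, "spin": 0}])

```text
time_s: 11.65
tool_pos: [0.4571, -0.2745, 0.0838]
ee_rot: [-3.138, 0.007, -0.007]
ft_force: [-0.2, -0.2, -0.2]
opening: -0.001
```

```bash
python3 shot.py side 7 250 230 480 430
```

```text
[ 0.45704628 -0.2745183   0.08383946] [-3.13814997  0.00687652 -0.00685046] [-0.21410978  0.5917246  -0.1074043 ] 11.7
```

View pics/side7.png

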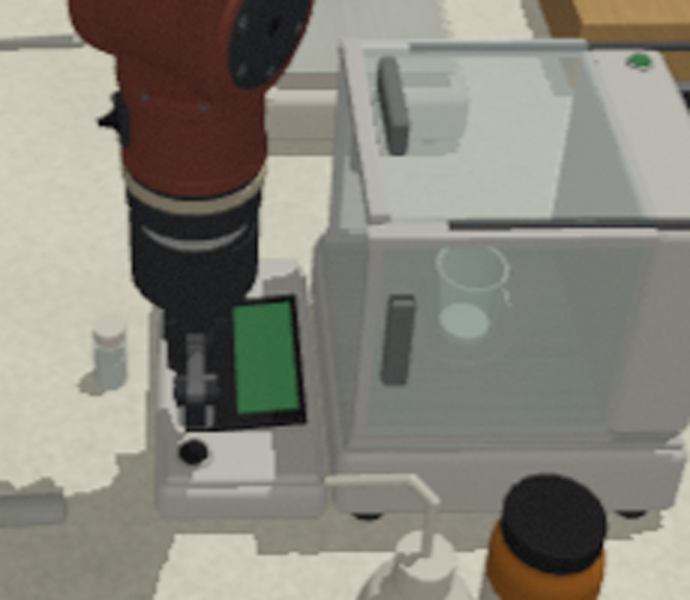

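Dwell done: over 2.4 s at (0.457, -0.2745), fingertips about 32 mm above the eye, no contact force. Now straight up and away.

drive_tool(rows=[{"grip": 0, "tx": 0, "ty": 0, "tz": -15, "spin": 0}, {"grip": 0, "tx": 0, "ty": 0, "tz": -45, "spin": 0}, {"grip": 0, "tx": 0, "ty": 0, "tz": -85, "spin": 0}, {"grip": 0, "tx": 0, "ty": 0, "tz": -130, "spin": 0}, {"grip": 0, "tx": 0, "ty": 0, "tz": -170, "spin": 0}, {"grip": 0, "tx": 0, "ty": 0, "tz": -210, "spin": 0}, {"grip": 0, "tx": 0, "ty": 0, "tz": -240, "spin": 0}, {"grip": 0, "tx": 0, "ty": 0, "tz": -250, "spin": 0}])

```text
time_s: 12.5
tool_pos: [0.4568, -0.2761, 0.3372]
ee_rot: [-3.141, 0.007, -0.013]
ft_force: [1.0, -0.3, -0.1]
opening: -0.002
```

drive_tool(rows=[{"grip": 0, "tx": -15, "ty": 10, "tz": 0, "spin": 0}, {"grip": 0, "tx": -40, "ty": 30, "tz": 0, "spin": 0}, {"grip": 0, "tx": -65, "ty": 50, "tz": 0, "spin": 0}, {"grip": 0, "tx": -90, "ty": 70, "tz": 0, "spin": 0}, {"grip": 0, "tx": -105, "ty": 85, "tz": 0, "spin": 0}, {"grip": 0, "tx": -110, "ty": 90, "tz": 0, "spin": 0}, {"grip": 0, "tx": -110, "ty": 90, "tz": 0, "spin": 0}, {"grip": 0, "tx": -110, "ty": 90, "tz": 0, "spin": 0}])

```text
time_s: 13.3
tool_pos: [0.3468, -0.3651, 0.3359]
ee_rot: [-3.14, 0.007, -0.013]
ft_force: [0.0, -0.2, -0.3]
opening: 0.001
```

```bash
python3 shot.py side 8; python3 shot.py top 8;python3 - <<'E'
from h import *
p,d,K,T=load("side8")
H,W=d.shape;v,u=np.mgrid[:H,:W]
X=(np.stack([(u-K[0,2])/K[0,0]*d,(v-K[1,2])/K[1,1]*d,d],-1)-T[:3,3])@T[:3,:3]
m=(d>0)&(X[...,2]>.264)&(X[...,2]<.29)&(abs(X[...,0]-.6)<.06)&(abs(X[...,1]+.19)<.05)
P=X[m];print(len(P),np.percentile(P[:,0],[2,10,50,90,98]).round(4))
E
```

```text
[ 0.346942   -0.36495819  0.33597898] [-3.14057662  0.00585185 -0.01264521] [ 0.36500755 -0.15886417  0.51817363] 13.35
[ 0.34703357 -0.36489882  0.33605663] [-3.14071785  0.00521797 -0.01267033] [-0.52480522  0.78426818 -0.27647413] 13.4
236 [0.5717 0.5719 0.576  0.5819 0.583 ]
```

View pics/side8.png

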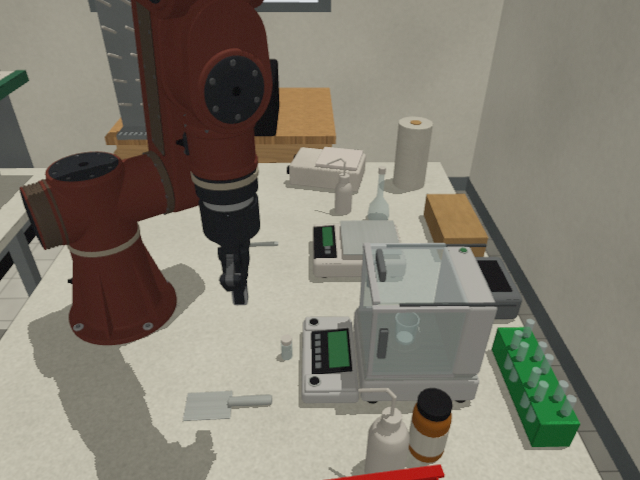

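View pics/top8.png

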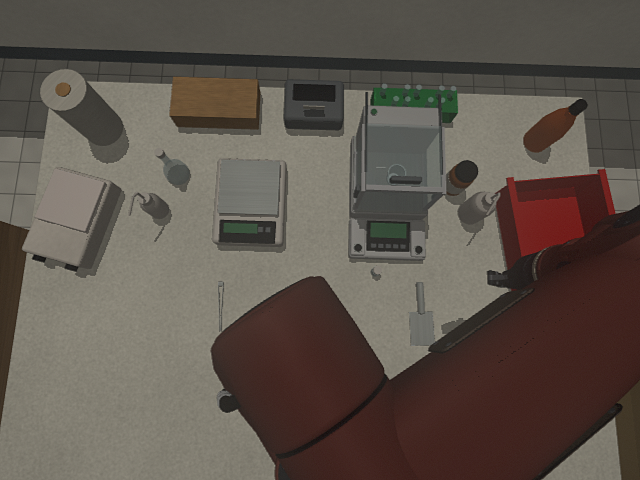

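The door is still shut, with its bar at (405,180) in the top view. The beaker at (397,173), the vial at (376,272), the bottles, spatula and tweezers all stand where they were, and the hand is well away.

```bash
python3 -c "
from plant import bot
print(bot.close_job())"
```

```text
the job is handed in; nothing more can be done
None
```

The top door is shut, the hand held over the zeroing eye for the full time, and the job was handed in at about 13.4 s of the 48 s allowed. No verdict was reported.

- **Door:** I pushed it from behind its grip bar with the jaws shut, mostly at about 1–2 N. It met its stop at x = 0.5957 (0.596 expected), where the wrist force read about 10 N forward and 5 N vertical. Depth images put the grip bar centre at about x = 0.577 against 0.579 expected, and unchanged at the end. That is within calibration error.
- **Zeroing eye:** The fingertips stayed about 32 mm above the right-hand eye for at least 2.4 s, within about 2 mm of its measured centre. The force readings showed only noise, so I saw no sign of contact. The hand never came near the left-hand eye.
- **End state:** The hand finished about 29 cm from the eye. The last pictures show the beaker, vial, bottles, jar, flask, spatula and tweezers where they were. I compared these by eye and did not measure them.

The two cameras disagreed by up to 4 mm on where the eyes are in y, so I used the mean. No check failed.

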